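# Demagnetise the cold chisel and put it away

### The job

The flat cold chisel has become magnetic. Take it out of the sloping tube stand, lay it squarely across the two pole pieces of the bench demagnetiser with its middle over the gap, and with your hand off the chisel hold the demagnetiser's button fully down for about three seconds while the field runs down, then let the button spring back up. Then take the chisel again by its middle and press it flush into its own cutout in the tool tray, leaving all the other tools and things where they are.

Things in the scene. Friction and masses are not known exactly. Their poses are not given: they have to be found in the camera images.
- chisel: Flat cold chisel, plain steel, 190 long, 20 wide, 12 thick (mm), 0.26 kg, small chamfers; over the last 45 mm the blade thins to an edge and flares to 26 wide. Origin: its centre. x along it to the cutting edge, y across its width, z across its thickness. Starts blade down in any one of the stand's three tubes, loose, touching the tube's end, head end 75 mm out of the mouth.
- chisel_mid (a point): Centre of the chisel, same point as its body origin. The body is full section from 83 mm on the head side to 50 mm on the blade side of it.
- chisel_head (a point): Middle of the blunt struck end, 95 mm from the centre along -x of the chisel.
- chisel_edge (a point): Middle of the cutting edge, 95 mm from the centre along +x of the chisel.
- stand: Fixed steel stand, base 150 x 180 mm, with three rectangular tubes at y = -60, 0, 60 mm, 115 long, 36 x 22 outside, 30 x 16 inside, lower ends closed. They slope 35 deg from level: mouths up and to -x, their lower inner edge 80 mm above the bench at x = -47. Other two tubes hold a centre punch and a pin punch (12 mm), loose. Origin: centre of the underside, z up.
- demag: Fixed bench demagnetiser: grey box 140 (x) x 210 (y) x 73 mm high. On its deck two parallel steel pole bars, 16 wide (x), 84 long (y), centred at y = +40, tops 95 mm above the bench, a 40 mm gap between them (x = -20 to 20). Round black palm button on the deck at x = -15, y = -62. Origin: centre of the underside, z up. The chisel is to lie along x (either way round), bridging both bars.
- pole_top (a point): Centre of the gap between the two pole bars, level with their tops (95 mm above the bench, 22 mm above the deck); axes as the demagnetiser's. The centre of a chisel lying there is 6 mm higher.
- run_button_top (a point): Centre of the top face of the palm button (36 mm across, faces up), 95 mm above the bench when up; it goes down with the button.
- run_button (a joint): Travel of the momentary push button in m: 0 up, 0.006 fully down. A spring pushes it back: it starts to move at about 1.5 N and is fully down at 5 N.
- tray: Fixed tool tray: steel rim 25 mm high, dark firm foam 224 x 216 mm, top 22 mm above the bench, three cutouts 12 mm deep along tray x (floors 10 mm above the bench) at y = +56 chisel (empty), 0 pin punch (empty), -56 drift punch (filled). A finger channel 48 mm wide, floor 6 mm above the bench, runs along y through the middle of all, open at both sides. Origin: centre of the underside, z up.
- cutout (a point): Middle of the chisel's cutout, at its floor (10 mm above the bench); axes as the tray's. It is 198 mm long and 23 wide, widening to 30 from 55 mm beyond the middle on its +x side, where the flared blade goes. The seated chisel's centre is 6 mm above this point, its top flush with the foam.
- cutout_edge (a point): Where the middle of the chisel's cutting edge belongs, on the cutout's floor 95 mm from its middle along tray +x.
- centre_punch: Centre punch, 12 mm hexagon, 150 mm long with a point, in a tube of the stand, loose, a bystander: leave it where it is.
- pin_punch: Pin punch, 12 mm hexagon with a thin 6.6 mm pin, 175 mm long, in a tube of the stand, loose, a bystander: leave it where it is.
- drift_punch: Tapered drift punch, 12 mm hexagon, 150 mm long, in its cutout in the tray, loose, a bystander: leave it where it is.
- hammer: Hammer lying on the bench beyond the demagnetiser, loose, a bystander: leave it where it is.
- wrench: Wrench 190 mm long lying flat on the bench between the robot and the demagnetiser, loose, a bystander: leave it where it is.
- angle_offcut: Piece of steel angle, 140 x 40 x 40 mm, lying beyond the demagnetiser to the left, loose, a bystander: leave it where it is.
- paste_tin: Steel tin 72 mm across, 55 mm high, standing beyond the demagnetiser, loose, a bystander: leave it where it is.
There are look-alikes about, which are no part of the job. Leave any blue or green look-alike of the chisel alone.

How it is judged:
On the way, in this order (a step that is already met when the one before it is completed fails the run):
1. the chisel lies flat and at rest across both pole pieces, its middle over the gap, let go (z of chisel_mid in the frame of pole_top between 0.002 and 0.01 m and x of chisel_mid in the frame of pole_top between -0.026 and 0.026 m and y of chisel_mid in the frame of pole_top between -0.032 and 0.032 m and angle between the x axis of chisel and the x axis of demag, either way round below 0.35 rad and angle between chisel's own x axis and vertical between 1.48 and 1.66 rad and contact force between chisel and the fingers below 0.1 N and linear speed of chisel below 0.02 m/s), for 0.2 s.
2. the button is held fully down for the dwell with the chisel lying on the poles, not held (z of chisel_mid in the frame of pole_top between 0.002 and 0.01 m and x of chisel_mid in the frame of pole_top between -0.026 and 0.026 m and y of chisel_mid in the frame of pole_top between -0.032 and 0.032 m and angle between the x axis of chisel and the x axis of demag, either way round below 0.35 rad and angle between chisel's own x axis and vertical between 1.48 and 1.66 rad and contact force between chisel and the fingers below 0.1 N and value of joint run_button above 0.0042 m), for 2.5 s.
3. the button is let go and springs back up, the chisel still on the poles (z of chisel_mid in the frame of pole_top between 0.002 and 0.01 m and x of chisel_mid in the frame of pole_top between -0.026 and 0.026 m and y of chisel_mid in the frame of pole_top between -0.032 and 0.032 m and angle between the x axis of chisel and the x axis of demag, either way round below 0.35 rad and angle between chisel's own x axis and vertical between 1.48 and 1.66 rad and contact force between chisel and the fingers below 0.1 N and value of joint run_button below 0.0012 m), for 0.1 s.
At the end, for the whole second after the job is handed in: The chisel lies at rest and let go in its cutout, blade in the flared end, flat on the cutout's floor so that its top is flush with the tray (centre within 6 mm along, 4 mm across and 3 mm in height of its seat, level within 2 degrees); the button is up (x of chisel_mid in the frame of cutout between -0.006 and 0.006 m and y of chisel_mid in the frame of cutout between -0.004 and 0.004 m and z of chisel_mid in the frame of cutout between 0.003 and 0.009 m and horizontal distance between chisel_edge and cutout_edge below 0.008 m and angle between chisel's own x axis and vertical between 1.53 and 1.61 rad and linear speed of chisel below 0.02 m/s and value of joint run_button below 0.0012 m); the robot touches nothing.
It fails at once if another tool or thing is moved more than 30 mm (distance of any of centre_punch, pin_punch, drift_punch, hammer, wrench, angle_offcut, paste_tin from where it was at the start of the episode above 0.03 m).
It also fails if it takes over 72 s, if anything falls off the work surface, if the arm or the gripper's body presses on something with over 40 N, if the wrist force passes 120 N, or if a joint passes its speed limit or range.

### The arm

A 6-joint arm with a two-finger parallel gripper is mounted at the origin on the work surface. World frame = base frame: x ahead of the robot, y to its left, z up, the work surface at z = 0. Lengths are in m, angles in rad, forces in N, time in s.
With the tool pointing down it reaches from about 0.275 to 0.875 m from the base axis. Payload 12.5 kg.
Tool frame: the origin (TCP) lies at the centre of the arm's flange, where the gripper is bolted on; the fingertips stand robot.tcp_to_tips ahead of it and the grasp point (between the pads) lies 155 mm ahead of it (robot.tcp_to_tips is the distance from the TCP to the fingertips, in m); x points along the fingers, y is the direction in which the jaws open and shut, and the axes are right-handed (so a half turn about x gives the same grasp; the last joint's range is limited). The gripper opens to 85 mm and grips with 20 to 120 N. Pads are 22 mm wide; open, the fingers measure 114 mm over their backs; the gripper's body (76 mm by 85 mm) begins 54 mm behind the grasp point. The pads swing forward as they close: fully open they stand 13 mm farther back than shut.
Start: joints at [-1.254, 0.351, 1.652, -0, 1.139, -0.085], TCP at [0.215, -0.506, 0.405] pointing down, gripper open.
Joint ranges: [-2.75, 2.75], [-0.79, 2.1], [0.01, 2.65], [-1.57, 4.71], [0.07, 3.14], [-2.87, 2.87]. Speed limits (rad/s): [2.22, 2.22, 2.79, 3.14, 3.14, 3.14].

### API

Orientations are given as a unit quaternion [w, x, y, z].
In Python, from plant import readout, cams, workorder, robot gives the robot as it stands. The module is installed in compiled form; this text tells all that it offers.
- The arm moves only by the tool step_arm, never from a script. Its argument "rows" is one flat list of numbers, 7 for each row, row after row: the turn, a rotation vector about the tool's x, y, z each as a share of 360 degrees, from -1 to 1, then the shift along the tool's x, y, z each as a share of 0.2 m, from -1 to 1, then the opening, from 0 (shut) to 1 (fully open). A call has 1 to 8 rows; each row is the pose to reach, as a shift and turn from the pose measured when the call began, along the tool's axes at that moment, turning the shorter way round; what a row does not reach only later rows make up. A row lasts 1/8 s, in which the tool goes at most 62.5 mm and 10.7 degrees, less where a joint would pass 70% of its speed; a pose out of reach is approached as far as the arm can. A call with a number of a shift or a turn outside -1 to 1 is refused whole. A call with a gripper value outside its range is refused whole. The fingers move at their own pace and stop on an object; the grip force is fixed at half the most. Time passes only in rows, so rows that repeat a pose let the fingers close. It gives the time, the measured TCP pose, the force and the opening at its end, in the units of the state.
- readout.observe(): the state, without advancing time (a new reading comes with each control period).
- cams.snapshot(name): name is "side" or "top" or "wrist"; returns the picture (420x560x3 uint8, red, green, blue); there is no depth.
- cams.camera_model(name): a dict with "fx", "fy", "cx", "cy" (pixels), "k1" (the pictures are not rectified: a ray, as slopes to the right and down, at radius r is drawn at 1 + k1 r^2 times it, then the intrinsics apply), "cam_to_world" (4x4, takes a point from camera to world coordinates). Camera axes: x right, y down, z forward; pixel columns grow to the right and rows downward; lengths in m; the calibration is good to about 2 mm. A picture is of the moment at which its call begins: read the wrist's pose just before it. camera_model takes no time and is no camera call; for the wrist camera it gives the pose at the moment of the call.
- workorder.hand_in(): hands the job in, once; it reports no verdict.
The state is a dict: "clock": time; "joints": joint angles; "qvel": joint speeds; "effort": joint torques, N m; "tcp_pos": TCP position; "eef_rot": TCP orientation; "wrist_force": force on the tool from outside, world axes, zero at the start; "wrist_torque": the same for the moment, N m; "width": opening from 0.0 (shut) to 1.0 (fully open).
Only numpy, scipy, OpenCV 4.12 (cv2) and the standard library are available. Lean on these libraries where they do the work, as an engineer would, in place of code of your own. Each camera call takes 0.05 s, during which the arm holds its last target.

## Working session

There is one attempt and no reset: what is moved stays moved. The work goes in short steps, Python scripts to look and compute and a tool call to move; the robot and the scene stay as the last step left them, time stands still between calls to the robot, and variables do not carry over. Pictures are saved under pics/ and viewed, and the job is handed in when it is done.

Besides the shell and the picture viewer there is one more tool, called after "Request:" by a JSON object that holds its "name" and its "arguments", one argument or row to a line. step_arm: Moves the arm, as the interface text tells. Its arguments: {"type":"object","properties":{"rows":{"type":"array","items":{"type":"number","minimum":-1,"maximum":1}}},"required":["rows"]}

```bash
mkdir -p pics; ls
python3 - <<'E'
from plant import readout,cams,workorder,robot
import cv2
print(readout.observe()); print(robot.tcp_to_tips)
for n in ["side","top","wrist"]:
    m=cams.camera_model(n); print(n,m)
    cv2.imwrite(f"pics/{n}0.png",cams.snapshot(n)[:,:,::-1])
E
```

```text
pics
{'clock': 0.0, 'joints': array([-1.25364237e+00,  3.51282409e-01,  1.65240856e+00,  1.20124415e-05,
        1.13911681e+00, -8.46183014e-02]), 'qvel': array([ 0.00036988, -0.0004817 ,  0.00011223,  0.0001126 ,  0.00135865,
        0.00109149]), 'effort': array([-1.46063530e-04, -5.06090355e+01, -2.91406810e+01, -9.44479575e-05,
        4.54278721e-03, -3.09159179e-05]), 'tcp_pos': array([ 0.21505554, -0.50608336,  0.40413891]), 'eef_rot': array([-0.14066555, -0.69284119, -0.14151986,  0.6929332 ]), 'wrist_force': array([-0.02531969, -0.67621011,  0.26785447]), 'wrist_torque': array([-0.00296343, -0.00960793,  0.02322647]), 'width': 0.9955347969023969}
0.1734
side {'fx': 456.54775556808994, 'fy': 456.54775556808994, 'cx': 272.43397817107166, 'cy': 213.08755590791054, 'k1': -0.09384458985367536, 'cam_to_world': array([[-0.07837969, -0.66624957,  0.74159837, -0.56371543],
       [-0.99691084,  0.04862061, -0.06168313,  0.02154014],
       [ 0.0050394 , -0.74414216, -0.66800229,  1.13330194],
       [ 0.        ,  0.        ,  0.        ,  1.        ]])}
top {'fx': 386.1500162858831
[... 162 characters left out ...]
1197,  0.49254716],
       [-0.99971245,  0.0080632 , -0.02258322, -0.03842865],
       [ 0.02178076, -0.08861307, -0.99582796,  1.10614108],
       [ 0.        ,  0.        ,  0.        ,  1.        ]])}
wrist {'fx': 348.57072109870785, 'fy': 348.57072109870785, 'cx': 286.2524833321804, 'cy': 210.21945127033274, 'k1': -0.05058360943499484, 'cam_to_world': array([[ 3.90832971e-01, -8.80344798e-01, -2.68779884e-01,
         2.83719040e-01],
       [-9.20461586e-01, -3.73723252e-01, -1.14373943e-01,
        -4.77660967e-01],
       [ 2.39213615e-04,  2.92102667e-01, -9.56386938e-01,
         3.72970763e-01],
       [ 0.00000000e+00,  0.00000000e+00,  0.00000000e+00,
         1.00000000e+00]])}
```

View pics/side0.png

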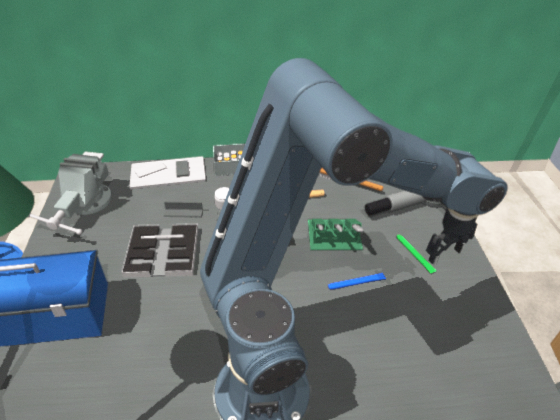

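View pics/top0.png

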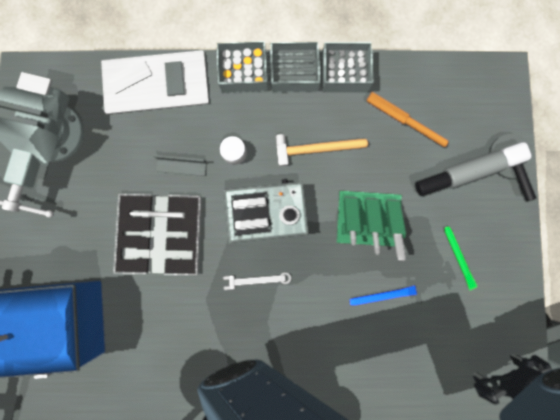

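View pics/wrist0.png

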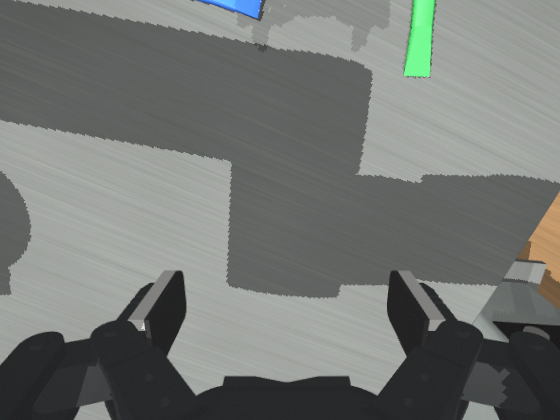

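Run:
```python
import cv2
im=cv2.imread("pics/top0.png")
cv2.imwrite("pics/z1.png",cv2.resize(im[180:270,220:420],None,fx=4,fy=4,interpolation=cv2.INTER_CUBIC))
cv2.imwrite("pics/z2.png",cv2.resize(im[180:285,105:215],None,fx=5,fy=5,interpolation=cv2.INTER_CUBIC))
```

```text
(no output)
```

View pics/z1.png

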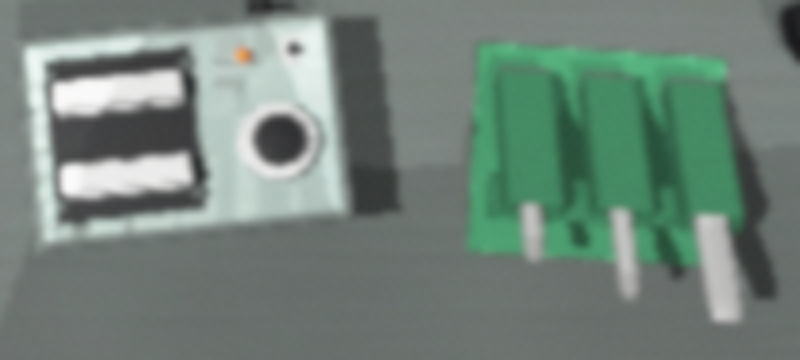

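View pics/z2.png

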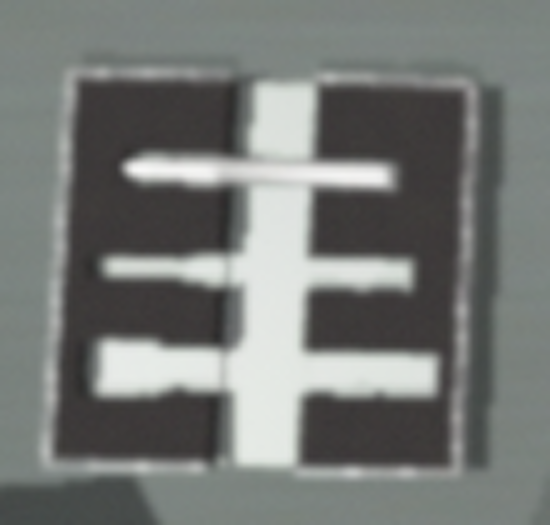

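```bash
cat > h.py <<'E'
import numpy as np, cv2
from scipy.spatial.transform import Rotation as R
from plant import readout,cams,workorder,robot
np.set_printoptions(precision=4,suppress=True)
def K(m): return np.array([[m['fx'],0,m['cx']],[0,m['fy'],m['cy']],[0,0,1.]])
def D(m): return np.array([m['k1'],0,0,0,0.])
def plane(m,uv,z):
    uv=np.array(uv,float).reshape(-1,1,2)
    p=cv2.undistortPoints(uv,K(m),D(m)).reshape(-1,2)
    T=m['cam_to_world']; d=np.c_[p,np.ones(len(p))]@T[:3,:3].T; o=T[:3,3]
    z=np.broadcast_to(z,(len(p),))
    return o+d*((z-o[2])/d[:,2])[:,None]
def proj(m,P):
    Ti=np.linalg.inv(m['cam_to_world'])
    P=np.array(P,float).reshape(-1,3)
    return cv2.projectPoints(P,cv2.Rodrigues(Ti[:3,:3])[0],Ti[:3,3],K(m),D(m))[0].reshape(-1,2)
def tcp():
    s=readout.observe(); q=s['eef_rot']
    return s['tcp_pos'],R.from_quat([q[1],q[2],q[3],q[0]]),s
def Rtool(xd,yd):
    x=np.array(xd,float);x/=np.linalg.norm(x);y=np.array(yd,float);y-=x*(x@y);y/=np.linalg.norm(y)
    return R.from_matrix(np.c_[x,y,np.cross(x,y)])
def rel(p,Rt,frm=None):
    """numbers for row: turn share, shift share"""
    p0,R0,s=tcp()
    rv=(R0.inv()*Rt).as_rotvec()/(2*np.pi); sh=R0.inv().apply(np.array(p)-p0)/0.2
    print("turn",rv.round(4),"shift",sh.round(4),"| deg",np.linalg.norm(rv)*360,"dist",np.linalg.norm(sh)*.2)
    return rv,sh
def snap(n,f):
    m=cams.camera_model(n); im=cams.snapshot(n); cv2.imwrite(f,im[:,:,::-1].copy()); 
    import pickle; pickle.dump(m,open(f+'.pkl','wb')); return m
E
python3 - <<'E'
from h import *
m=cams.camera_model("top")
p,r,s=tcp(); print(r.as_matrix())
z1=lambda L:[(220+(x+.5)/4-.5,180+(y+.5)/4-.5) for x,y in L]
z2=lambda L:[(105+(x+.5)/5-.5,180+(y+.5)/5-.5) for x,y in L]
print("deck",plane(m,z1([(25,45),(325,18),(347,212),(42,243)]),.073))
print("bars",plane(m,z1([(52,97),(183,85),(62,186),(192,170)]),.095))
print("btn",plane(m,z1([(282,140)]),.095))
print("stand base",plane(m,z1([(480,45),(727,62),(470,250)]),.005))
print("chisel mouth,head",plane(m,z1([(712,215)]),.10), plane(m,z1([(727,320)]),.14))
print("tray",plane(m,z2([(72,72),(475,80),(460,468),(48,462)]),.025))
print("cutout ends",plane(m,z2([(95,368),(438,375)]),.022))
E
```

```text
[[-0.0003  0.3911 -0.9203]
 [ 0.0008 -0.9203 -0.3911]
 [-1.     -0.0009 -0.0001]]
deck [[ 0.6364  0.1107  0.073 ]
 [ 0.6533 -0.0915  0.073 ]
 [ 0.5222 -0.1046  0.073 ]
 [ 0.5035  0.0988  0.073 ]]
bars [[ 0.5987  0.0896  0.095 ]
 [ 0.606   0.0037  0.095 ]
 [ 0.5402  0.0829  0.095 ]
 [ 0.55   -0.002   0.095 ]]
btn [[ 0.5692 -0.0611  0.095 ]]
stand base [[ 0.6435 -0.2067  0.005 ]
 [ 0.6299 -0.3861  0.005 ]
 [ 0.4962 -0.1964  0.005 ]]
chisel mouth,head [[ 0.5171 -0.3426  0.1   ]] [[ 0.4503 -0.3378  0.14  ]]
tray [[0.6365 0.4175 0.025 ]
 [0.6302 0.1913 0.025 ]
 [0.4144 0.1974 0.025 ]
 [0.4196 0.4248 0.025 ]]
cutout ends [[0.471  0.4013 0.022 ]
 [0.4655 0.2107 0.022 ]]
```

```bash
cat >> h.py <<'E'
def stand_pose(yaw,tilt=35):
    c,s=np.cos(yaw),np.sin(yaw); t=np.radians(tilt)
    a=np.array([np.cos(t)*c,np.cos(t)*s,-np.sin(t)]); n=np.array([-np.sin(t)*c,-np.sin(t)*s,-np.cos(t)])
    return a,n,np.array([-s,c,0])
E
python3 - <<'E'
from h import *
a,n,y=stand_pose(np.radians(-4.2))
g=np.array([.485,-.345,.106]); Rt=Rtool(n,-y)
print(g-n*.265); rel(g-n*.275,Rt)
E
```

```text
[ 0.6366 -0.3561  0.3231]
turn [ 0.0733 -0.0953 -0.023 ] shift [ 0.3653  0.1476 -2.2583] | deg 44.07238046894264 dist 0.4584892667901965
```

Request:
{"name": "step_arm", "arguments": {
  "rows": [0.035,-0.048,-0.012,0.1,0.1,-1,1,0.035,-0.048,-0.012,0.1,0.1,-1,1,0.035,-0.048,-0.012,0.1,0.1,-1,1,0.035,-0.048,-0.012,0.1,0.1,-1,1]
}}

```text
clock: 0.65
tcp_pos: [0.4097, -0.4448, 0.3833]
eef_rot: [-0.059, -0.586, -0.069, 0.805]
wrist_force: [-0.5, 0.9, 0.6]
width: 0.998
```

Run:
```python
from h import *
a,n,y=stand_pose(np.radians(-4.2))
g=np.array([.485,-.345,.106]); Rt=Rtool(n,-y)
rel(g-n*.275,Rt)
```

```text
turn [ 0.0388 -0.0471 -0.0116] shift [-0.1137 -0.2185 -1.2467] | deg 22.350262346978706 dist 0.25415084656441395
```

Request:
{"name": "step_arm", "arguments": {
  "rows": [0.039,-0.047,-0.012,-0.11,-0.2,-1,1,0.039,-0.047,-0.012,-0.11,-0.2,-1,1,0.039,-0.047,-0.012,-0.11,-0.2,-1,1,0.039,-0.047,-0.012,-0.11,-0.2,-1,1,0.039,-0.047,-0.012,-0.11,-0.2,-1,1]
}}

```text
clock: 1.27
tcp_pos: [0.597, -0.3688, 0.3443]
eef_rot: [0.033, -0.461, 0.016, 0.887]
wrist_force: [-0.9, -0.2, -0.9]
width: 1.0
```

Run:
```python
from h import *
a,n,y=stand_pose(np.radians(-4.2))
g=np.array([.485,-.345,.106]); Rt=Rtool(n,-y)
rel(g-n*.275,Rt)
snap("wrist","pics/w1.png")
snap("side","pics/s1.png")
print(tcp()[2]['joints'])
```

```text
turn [0.0001 0.0001 0.0004] shift [-0.0735 -0.0777 -0.2189] | deg 0.15909321467961673 dist 0.048729960635846684
[-0.5858  0.7899  1.1132 -0.2888  1.7792  1.0795]
```

View pics/w1.png

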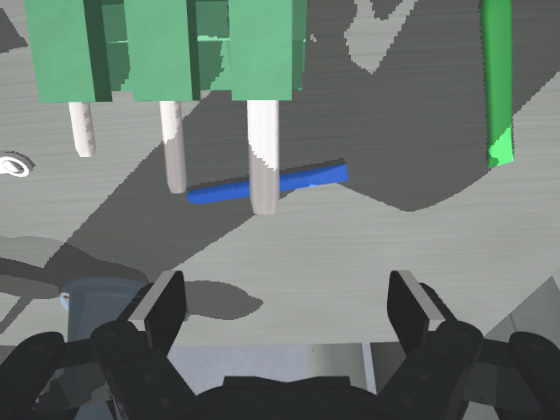

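View pics/s1.png

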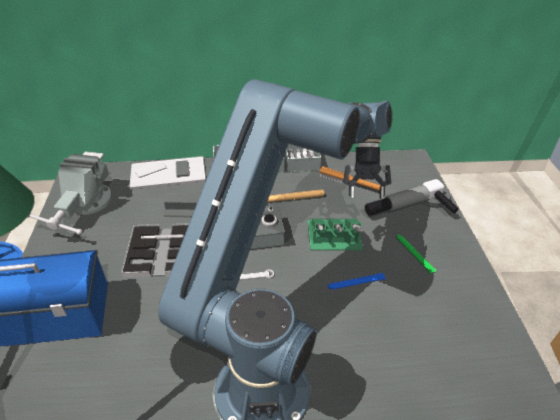

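Run:
```python
import cv2
im=cv2.imread("pics/w1.png")
cv2.imwrite("pics/w1z.png",cv2.resize(im[80:230,60:320],None,fx=3,fy=3,interpolation=cv2.INTER_CUBIC))
```

```text
(no output)
```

View pics/w1z.png

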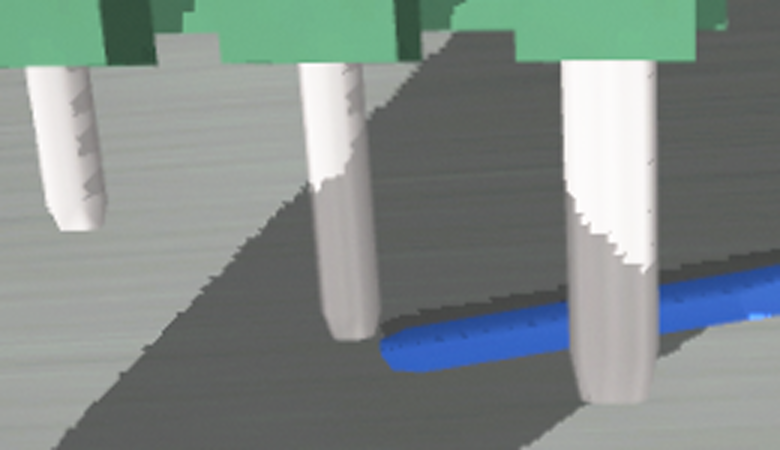

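```bash
cat > fit1.py <<'E'
from h import *
import pickle
from scipy.optimize import least_squares
m=pickle.load(open("pics/w1.png.pkl","rb")); mt=cams.camera_model("top")
zz=lambda L:np.array([(60+(x+.5)/3-.5,80+(y+.5)/3-.5) for x,y in L])
obs=zz([(516,60),(696,60),(220,64),(396,64),(103,66)])
s35,c35=np.sin(np.radians(35)),np.cos(np.radians(35))
X,Z=-.047+.019*s35,.08+.019*c35
loc=np.array([[X,-.078,Z],[X,-.042,Z],[X,-.018,Z],[X,.018,Z],[X,.042,Z]])
# image left = +y?
loc=np.array([[X,y,Z] for y in (-.042,-.078,.018,-.018,.042)])
def W(p,l):
    c,s=np.cos(p[2]),np.sin(p[2]); l=np.atleast_2d(l)
    return np.c_[p[0]+c*l[:,0]-s*l[:,1],p[1]+s*l[:,0]+c*l[:,1],l[:,2]]
f=least_squares(lambda p:(proj(m,W(p,loc))-obs).ravel(),[.563,-.291,-.07])
print(f.x,np.degrees(f.x[2]),f.fun.reshape(-1,2))
p=f.x
# chisel: offsets e0 (lateral) at mouth and at s=63mm out
def ch(s,lat,h): return [-.047+h*s35-s*c35, -.06+lat, .08+h*c35+s*s35]
for s in (0.002,.063,.075):
    print(s,(proj(m,W(p,[ch(s,.01,.012),ch(s,-.01,.012)]))-[60,80])*3+1)
print("top head",proj(mt,W(p,[ch(.075,0,.006),ch(.075,.01,.012),ch(.075,-.01,.012)])), "mouth",proj(mt,W(p,[ch(0,0,.012)])))
print("grip",W(p,ch(.037,0,.006)))
E
python3 fit1.py
```

```text
[ 0.5589 -0.291  -0.0734] -4.208004364697186 [[-0.2922  0.3152]
 [-0.4124  0.1633]
 [ 0.023  -0.0208]
 [ 0.0491 -0.7307]
 [ 0.6596 -0.0286]]
0.002 [[559.1848  71.1682]
 [655.6764  70.9397]]
0.063 [[567.9059 355.4697]
 [657.4595 355.4685]]
0.075 [[569.5646 406.6388]
 [657.7981 406.6719]]
top head [[402.0114 259.6251]
 [398.7509 258.0917]
 [406.5798 258.5753]] mouth [[398.5046 234.4424]]
grip [[ 0.4808 -0.3454  0.1061]]
```

Run:
```python
from h import *
a,n,y=stand_pose(-.0734)
g=np.array([.4808,-.3454,.1061]); Rt=Rtool(n,-y)
rel(g-n*.235,Rt);rel(g-n*.158,Rt)
```

```text
turn [-0.0002  0.      0.0005] shift [ 0.1391 -0.0801 -0.2101] | deg 0.19203211841243886 dist 0.052873350655708334
turn [-0.0002  0.      0.0005] shift [ 0.5241 -0.0789 -0.2102] | deg 0.19203211841243886 dist 0.11402478835717525
```

Request:
{"name": "step_arm", "arguments": {
  "rows": [0,0,0.0005,0.13,-0.08,-0.21,1,0,0,0.0005,0.13,-0.08,-0.21,1,0,0,0.0005,0.3,-0.079,-0.21,1,0,0,0.0005,0.45,-0.079,-0.21,1,0,0,0.0005,0.524,-0.079,-0.21,1,0,0,0.0005,0.524,-0.079,-0.21,1]
}}

```text
clock: 2.12
tcp_pos: [0.5706, -0.3528, 0.2364]
eef_rot: [0.033, -0.461, 0.018, 0.886]
wrist_force: [-0.0, 0.5, 0.4]
width: 1.002
```

Run:
```python
from h import *
a,n,y=stand_pose(-.0734)
g=np.array([.4808,-.3454,.1061]); Rt=Rtool(n,-y)
rel(g-n*.158,Rt)
snap("wrist","pics/w2.png")
```

```text
turn [-0.0004  0.      0.0001] shift [ 0.0021 -0.004  -0.0046] | deg 0.13825010698590817 dist 0.0012984563190896203
```

View pics/w2.png

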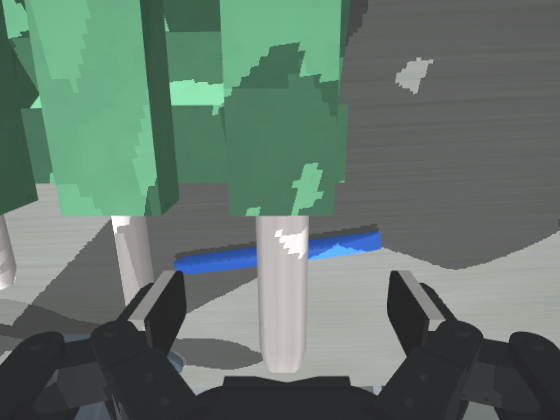

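Request:
{"name": "step_arm", "arguments": {
  "rows": [0,0,0,0,0,0,0,0,0,0,0,0,0,0,0,0,0,0,0,0,0,0,0,0,0,0,0,0,0,0,0,0,0,0,0,0,0,0,0,0,0,0]
}}

```text
clock: 2.92
tcp_pos: [0.5713, -0.3526, 0.2371]
eef_rot: [0.033, -0.462, 0.018, 0.886]
wrist_force: [1.1, 1.0, 1.7]
width: 0.214
```

Run:
```python
from h import *
snap("wrist","pics/w3.png")
a,n,y=stand_pose(-.0734)
p,r,s=tcp(); print(s['wrist_force'],s['width'],r.inv().apply(-a))
```

```text
[0.1604 1.6622 2.1944] 0.2189755121575416 [-0.0013  0.0023  1.    ]
```

View pics/w3.png

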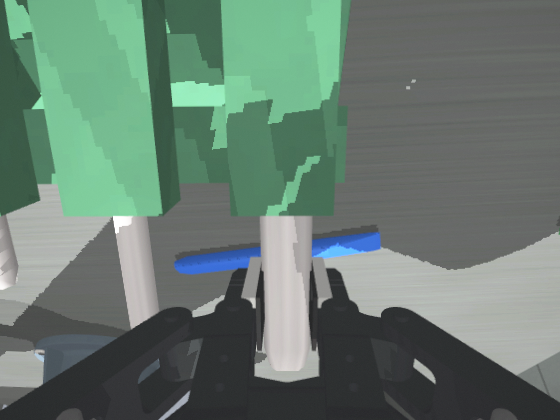

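Request:
{"name": "step_arm", "arguments": {
  "rows": [0,0,0,-0.008,0,0.1,0,0,0,0,-0.008,0,0.25,0,0,0,0,-0.008,0,0.4,0,0,0,0,-0.008,0,0.55,0,0,0,0,-0.008,0,0.7,0,0,0,0,-0.008,0,0.8,0,0,0,0,-0.008,0,0.8,0]
}}

```text
clock: 3.85
tcp_pos: [0.4409, -0.3429, 0.3306]
eef_rot: [0.033, -0.462, 0.019, 0.886]
wrist_force: [0.6, 0.0, -2.1]
width: 0.219
```

Run:
```python
from h import *
snap("wrist","pics/w4.png");snap("top","pics/t4.png")
p,r,s=tcp(); print(s['wrist_force'],s['width'],s['joints'])
```

```text
[-0.6946  0.0859 -2.7005] 0.20998776467758193 [-0.689   0.5492  1.5893 -0.3375  1.5238  1.064 ]
```

View pics/w4.png

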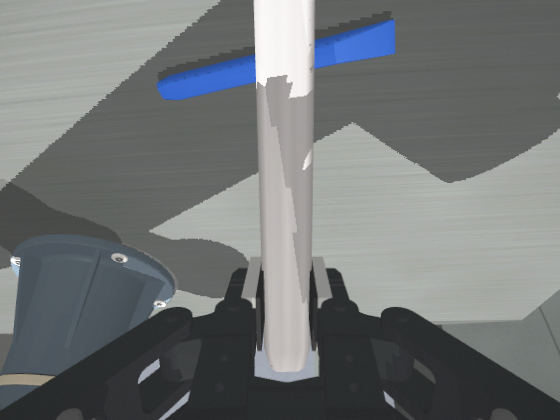

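View pics/t4.png

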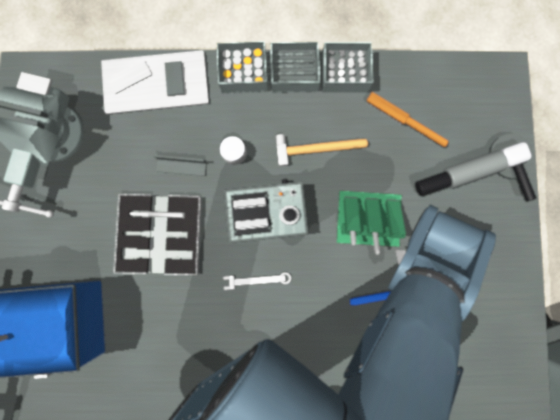

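```bash
cat > dm.py <<'E'
from h import *
yaw=np.radians(4.8); P=np.array([.5745,.0435,.101])
cx=np.array([np.cos(yaw),np.sin(yaw),0]); cy=np.array([-np.sin(yaw),np.cos(yaw),0])
Rd=Rtool([0,0,-1],-cy)
G=P-.057*cx
E
python3 - <<'E'
from dm import *
rel(G+[0,-.2,.158+.14],Rd)
E
```

```text
turn [-0.0246  0.0968  0.0075] shift [-0.4636 -0.9329 -0.0555] | deg 36.05801973636484 dist 0.20863778608448574
```

Request:
{"name": "step_arm", "arguments": {
  "rows": [-0.005,0.02,0.0015,-0.2,-0.15,0,0,-0.01,0.045,0.0035,-0.35,-0.4,0,0,-0.025,0.097,0.0075,-0.46,-0.93,-0.055,0,-0.025,0.097,0.0075,-0.46,-0.93,-0.055,0,-0.025,0.097,0.0075,-0.46,-0.93,-0.055,0,-0.025,0.097,0.0075,-0.46,-0.93,-0.055,0,-0.025,0.097,0.0075,-0.46,-0.93,-0.055,0]
}}

```text
clock: 4.82
tcp_pos: [0.5172, -0.1626, 0.3978]
eef_rot: [-0.03, -0.706, -0.03, 0.707]
wrist_force: [-0.1, -0.7, -1.7]
width: 0.215
```

Run:
```python
from dm import *
rel(G+[0,0,.158+.12],Rd)
```

```text
turn [0.0002 0.0001 0.0001] shift [ 0.095 -1.003 -0.088] | deg 0.09747219763816814 dist 0.2022597561066728
```

Request:
{"name": "step_arm", "arguments": {
  "rows": [0,0,0,0.095,-1,-0.088,0,0,0,0,0.095,-1,-0.088,0,0,0,0,0.095,-1,-0.088,0,0,0,0,0.095,-1,-0.088,0,0,0,0,0.095,-1,-0.088,0,0,0,0,0.095,-1,-0.088,0]
}}

```text
clock: 5.58
tcp_pos: [0.518, 0.0367, 0.379]
eef_rot: [-0.029, -0.706, -0.03, 0.707]
wrist_force: [0.5, 0.1, -2.4]
width: 0.216
```

Run:
```python
from dm import *
rel(G+[0,0,.158+.12],Rd)
snap("wrist","pics/w5.png")
```

```text
turn [-0.      0.0001  0.0001] shift [ 0.0001 -0.0101  0.0006] | deg 0.04530430600936586 dist 0.002020537111994873
```

View pics/w5.png

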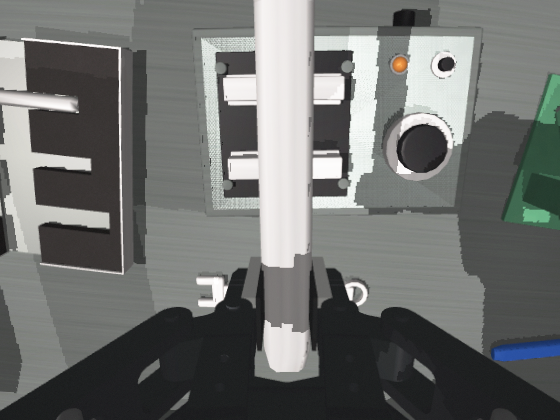

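Run:
```python
import cv2
im=cv2.imread("pics/w5.png")
cv2.imwrite("pics/w5z.png",cv2.resize(im[20:225,190:460],None,fx=2.9,fy=2.9,interpolation=cv2.INTER_CUBIC))
```

```text
(no output)
```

View pics/w5z.png

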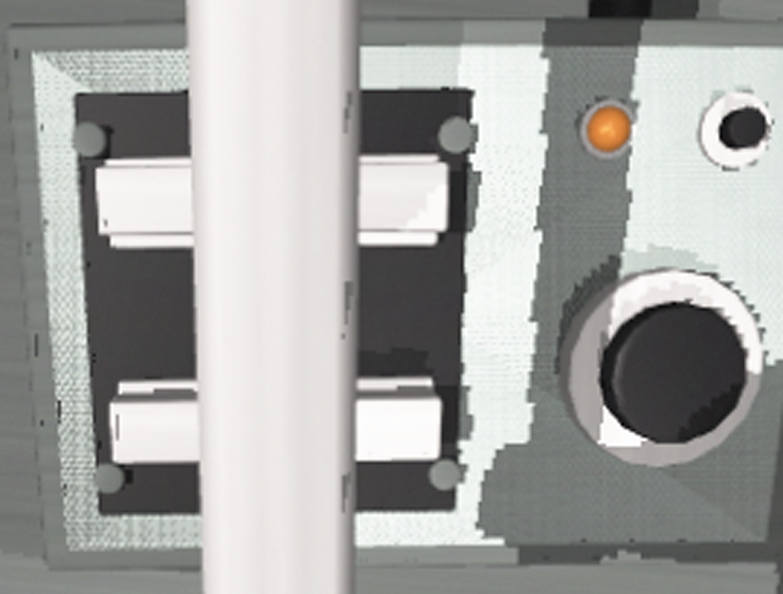

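```bash
cat > fit2.py <<'E'
from h import *
import pickle
m=pickle.load(open("pics/w5.png.pkl","rb"))
f=lambda L:np.array([(190+(x+.5)/2.9-.5,20+(y+.5)/2.9-.5) for x,y in L])
A=plane(m,f([(97,167),(448,165),(99,234),(447,233),(111,400),(441,399),(110,462),(441,461)]),.095)
print(A); print("mean",A.mean(0))
dy=(A[0]-A[1]+A[4]-A[5]+A[2]-A[3]+A[6]-A[7]);print("yaw",np.degrees(np.arctan2(-dy[0],dy[1])))
dx=(A[0]-A[6]+A[1]-A[7]); print("yawx",np.degrees(np.arctan2(dx[1],dx[0])), np.linalg.norm(dx)/2)
B=plane(m,f([(680,372),(606,372),(748,372),(680,303),(680,441)]),.095)
print("btn",B)
# chisel edges at z of top: tcp z-.158+.006
z=tcp()[0][2]-.158+.006
C=plane(m,f([(188,0),(358,0),(204,590),(353,590)]),z);print(C,np.degrees(np.arctan2(*(C[0]+C[1]-C[2]-C[3])[[1,0]])))
E
python3 fit2.py
```

```text
[[ 0.6066  0.0866  0.095 ]
 [ 0.6139  0.0041  0.095 ]
 [ 0.5914  0.0856  0.095 ]
 [ 0.5985  0.0024  0.095 ]
 [ 0.5516  0.0812  0.095 ]
 [ 0.5588 -0.0012  0.095 ]
 [ 0.5358  0.0808  0.095 ]
 [ 0.5431 -0.0032  0.095 ]]
mean [0.575 0.042 0.095]
yaw 4.9676662844382165
yawx 5.28051655091217 0.07112490052871097
btn [[ 0.5707 -0.0602  0.095 ]
 [ 0.5691 -0.0415  0.095 ]
 [ 0.5723 -0.0775  0.095 ]
 [ 0.5874 -0.057   0.095 ]
 [ 0.5535 -0.0636  0.095 ]]
[[0.6172 0.0543 0.2271]
 [0.6187 0.0359 0.2271]
 [0.5498 0.0482 0.2271]
 [0.5514 0.0295 0.2271]] 5.256939670574063
```

Request:
{"name": "step_arm", "arguments": {
  "rows": [0,0,0,0.2,-0.005,0,0,0,0,0,0.4,-0.005,0,0,0,0,0,0.52,-0.005,0,0,0,0,0,0.575,-0.005,0,0,0,0,0,0.575,-0.005,0,0]
}}

```text
clock: 6.25
tcp_pos: [0.518, 0.0372, 0.2641]
eef_rot: [-0.029, -0.706, -0.029, 0.707]
wrist_force: [0.5, -0.7, -1.4]
width: 0.213
```

Run:
```python
from dm import *
snap("wrist","pics/w6.png"); snap("side","pics/s6.png")
print(tcp()[2]['wrist_force'],tcp()[0])
import cv2
im=cv2.imread("pics/s6.png"); cv2.imwrite("pics/s6z.png",cv2.resize(im[150:290,180:340],None,fx=4,fy=4,interpolation=cv2.INTER_CUBIC))
```

```text
[-0.1472  0.4042 -1.5302] [0.5182 0.0374 0.265 ]
```

View pics/w6.png

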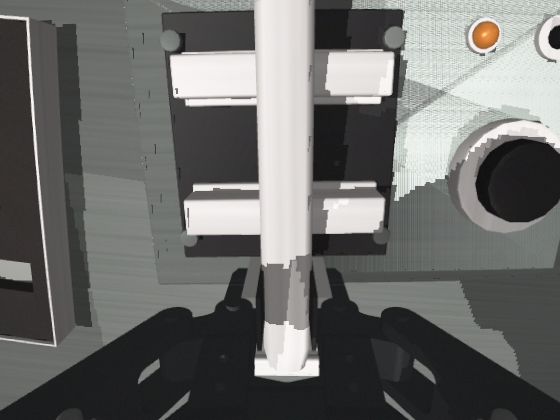

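View pics/s6z.png

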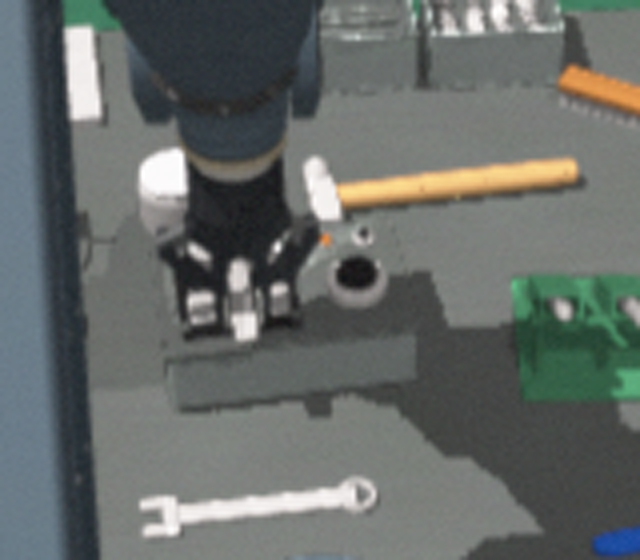

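Request:
{"name": "step_arm", "arguments": {
  "rows": [0,0,0,0.015,0,0,0,0,0,0,0.025,0,0,0,0,0,0,0.025,0,0,0]
}}

```text
clock: 6.72
tcp_pos: [0.5184, 0.0374, 0.2607]
eef_rot: [0.029, 0.707, 0.029, -0.706]
wrist_force: [-1.7, -1.7, 6.3]
width: 0.218
```

Request:
{"name": "step_arm", "arguments": {
  "rows": [0,0,0,0,0,0,0.5,0,0,0,0,0,0,0.5,0,0,0,0,0,0,0.6,0,0,0,0,0,0,0.6]
}}

```text
clock: 7.22
tcp_pos: [0.5184, 0.0375, 0.2607]
eef_rot: [0.029, 0.707, 0.029, -0.706]
wrist_force: [-0.5, 0.7, -0.2]
width: 0.602
```

Run:
```python
from dm import *
snap("wrist","pics/w7.png")
print(tcp()[2]['wrist_force'],tcp()[0])
```

```text
[-0.2253  0.1775 -0.1625] [0.5184 0.0374 0.2606]
```

View pics/w7.png

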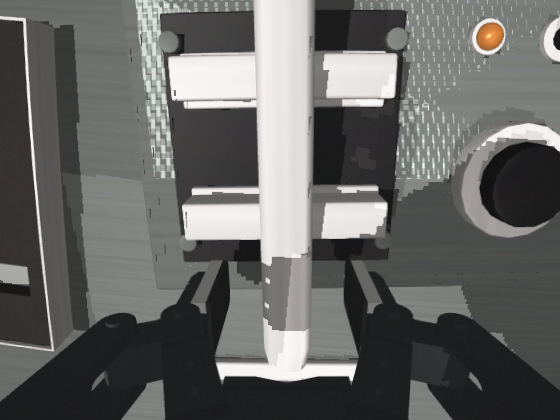

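Run:
```python
from dm import *
rel([.5707,-.0602,.36],Rd);rel([.5707,-.0602,.295],Rd)
```

```text
turn [-0.0001 -0.0003  0.    ] shift [-0.4966  0.508  -0.2211] | deg 0.125210950209131 dist 0.14880014268498387
turn [-0.0001 -0.0003  0.    ] shift [-0.1716  0.5081 -0.2205] | deg 0.125210950209131 dist 0.1159640798917395
```

Request:
{"name": "step_arm", "arguments": {
  "rows": [0,0,0,-0.25,0,0,0.6,0,0,0,-0.5,0,0,0.6,0,0,0,-0.5,0.25,-0.11,0.3,0,0,0,-0.5,0.508,-0.221,0,0,0,0,-0.3,0.508,-0.221,0,0,0,0,-0.172,0.508,-0.221,0,0,0,0,-0.172,0.508,-0.221,0]
}}

```text
clock: 8.15
tcp_pos: [0.5704, -0.0602, 0.2935]
eef_rot: [-0.029, -0.706, -0.03, 0.707]
wrist_force: [-0.1, -0.9, -0.1]
width: -0.004
```

Run:
```python
from dm import *
snap("wrist","pics/w8.png")
print(tcp()[2]['wrist_force'],tcp()[0],tcp()[2]['width']);rel([.5707,-.0602,.295],Rd)
```

```text
[-0.4317  0.7304  0.2562] [ 0.5709 -0.0602  0.2951] -0.001944703748822776
turn [-0.0001 -0.0002  0.0001] shift [0.0003 0.0001 0.0008] | deg 0.08149744057767533 dist 0.000167833843357781
```

View pics/w8.png

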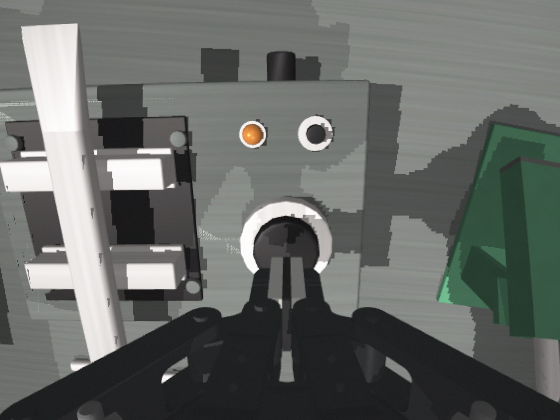

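Request:
{"name": "step_arm", "arguments": {
  "rows": [0,0,0,0.1,0,0,0,0,0,0,0.15,0,0,0,0,0,0,0.15,0,0,0]
}}

```text
clock: 8.57
tcp_pos: [0.5711, -0.0601, 0.2657]
eef_rot: [0.029, 0.707, 0.03, -0.706]
wrist_force: [-1.7, 0.4, 2.4]
width: 0.001
```

Request:
{"name": "step_arm", "arguments": {
  "rows": [0,0,0,0.015,0,0,0,0,0,0,0.028,0,0,0,0,0,0,0.028,0,0,0,0,0,0,0.028,0,0,0]
}}

```text
clock: 9.07
tcp_pos: [0.5713, -0.06, 0.2622]
eef_rot: [0.029, 0.707, 0.029, -0.706]
wrist_force: [-8.7, 2.0, 22.6]
width: 0.002
```

Request:
{"name": "step_arm", "arguments": {
  "rows": [0,0,0,0.006,0,0,0,0,0,0,0.006,0,0,0,0,0,0,0.006,0,0,0,0,0,0,0.006,0,0,0,0,0,0,0.006,0,0,0,0,0,0,0.006,0,0,0,0,0,0,0.006,0,0,0,0,0,0,0.006,0,0,0]
}}

```text
clock: 10.07
tcp_pos: [0.5712, -0.06, 0.2623]
eef_rot: [0.029, 0.707, 0.029, -0.705]
wrist_force: [-8.3, 1.1, 14.7]
width: -0.001
```

Request:
{"name": "step_arm", "arguments": {
  "rows": [0,0,0,0.006,0,0,0,0,0,0,0.006,0,0,0,0,0,0,0.006,0,0,0,0,0,0,0.006,0,0,0,0,0,0,0.006,0,0,0,0,0,0,0.006,0,0,0,0,0,0,0.006,0,0,0,0,0,0,0.006,0,0,0]
}}

```text
clock: 11.08
tcp_pos: [0.5712, -0.06, 0.2623]
eef_rot: [0.029, 0.708, 0.029, -0.705]
wrist_force: [-7.3, 0.9, 14.1]
width: -0.002
```

Request:
{"name": "step_arm", "arguments": {
  "rows": [0,0,0,0.006,0,0,0,0,0,0,0.006,0,0,0,0,0,0,0.006,0,0,0,0,0,0,0.006,0,0,0,0,0,0,0.006,0,0,0,0,0,0,0.006,0,0,0,0,0,0,0.006,0,0,0,0,0,0,0.006,0,0,0]
}}

```text
clock: 12.08
tcp_pos: [0.5711, -0.06, 0.2623]
eef_rot: [0.03, 0.708, 0.029, -0.705]
wrist_force: [-6.3, 0.9, 13.6]
width: -0.0
```

Request:
{"name": "step_arm", "arguments": {
  "rows": [0,0,0,-0.05,0,0,0,0,0,0,-0.2,0,0,0,0,0,0,-0.45,0,0,0,0,0,0,-0.45,0,0,0,0,0,0,-0.45,0,0,0]
}}

```text
clock: 12.7
tcp_pos: [0.5707, -0.0599, 0.3521]
eef_rot: [0.03, 0.708, 0.029, -0.705]
wrist_force: [0.2, -0.2, -0.3]
width: -0.001
```

Run:
```python
from dm import *
snap("wrist","pics/w9.png")
print(tcp()[2]['wrist_force'],tcp()[0],tcp()[2]['width'])
```

```text
[-0.378  -0.6592  0.2151] [ 0.5706 -0.0599  0.3515] -0.00044518535801370886
```

View pics/w9.png

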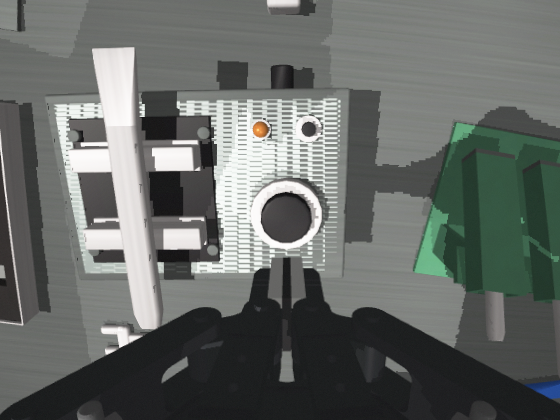

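Run:
```python
import cv2
im=cv2.imread("pics/w9.png")
cv2.imwrite("pics/w9z.png",cv2.resize(im[35:335,70:250],None,fx=2,fy=2,interpolation=cv2.INTER_CUBIC))
```

```text
(no output)
```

View pics/w9z.png

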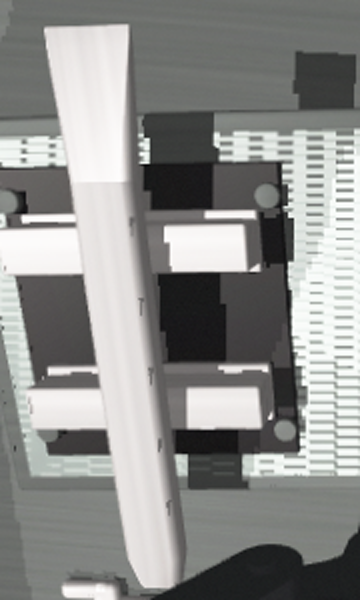

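Run:
```python
from h import *
import pickle
m=pickle.load(open("pics/w9.png.pkl","rb"))
f=lambda L:np.array([(70+(x+.5)/2-.5,35+(y+.5)/2-.5) for x,y in L])
E=plane(m,f([(44,27),(131,24)]),.101); e=E.mean(0)
T=plane(m,f([(70,183),(132,183)]),.107)
H=plane(m,f([(121,520),(181,520)]),.107)
print(E,T,H, np.linalg.norm(E[0]-E[1]),np.linalg.norm(T[0]-T[1]),np.linalg.norm(H[0]-H[1]))
hd=plane(m,f([(160,587)]),.101)[0]; print(hd)
d=T.mean(0)-H.mean(0); y=np.arctan2(d[1],d[0]); print("yaw",np.degrees(y))
d=e-hd;y2=np.arctan2(d[1],d[0]); print("yaw2",np.degrees(y2),np.linalg.norm(d))
c=np.array([np.cos(y2),np.sin(y2),0])
print("mid",e-c*.095,T.mean(0)-.050*c,hd+.095*c)
B=plane(m,f([(28,400),(266,400)]),.095);print(B)
```

```text
[[0.6693 0.0629 0.101 ]
 [0.6717 0.0366 0.101 ]] [[0.6247 0.0541 0.107 ]
 [0.6261 0.035  0.107 ]] [[0.5099 0.0438 0.107 ]
 [0.5119 0.0225 0.107 ]] 0.026405065214525975 0.019210335280113323 0.021399580498270315
[0.4789 0.0335 0.101 ]
yaw 5.6903978545015566
yaw2 4.858367077071968 0.19231213697405092
mid [0.5759 0.0417 0.101 ] [0.5756 0.0403 0.107 ] [0.5735 0.0415 0.101 ]
[[ 0.5473  0.0802  0.095 ]
 [ 0.5546 -0.0042  0.095 ]]
```

Run:
```python
from dm import *
yaw=np.radians(5.2);Rc=Rtool([0,0,-1],[np.sin(yaw),-np.cos(yaw),0])
rel([.575,.0412,.36],Rc);rel([.575,.0412,.267],Rc);print(tcp()[2]['joints'])
```

```text
turn [-0.0012 -0.0003  0.    ] shift [-0.0422 -0.5021 -0.0642] | deg 0.43057467987039116 dist 0.10158167141370672
turn [-0.0012 -0.0003  0.    ] shift [ 0.4228 -0.502  -0.0633] | deg 0.43057467987039116 dist 0.1318780380368843
[-0.1859  0.4519  1.6422  0.0007  1.0457  1.3011]
```

Request:
{"name": "step_arm", "arguments": {
  "rows": [-0.001,0,0,-0.042,-0.25,-0.03,0.6,-0.001,0,0,-0.042,-0.5,-0.064,0.6,-0.001,0,0,-0.042,-0.502,-0.064,0.6,-0.001,0,0,0.2,-0.502,-0.064,0.6,-0.001,0,0,0.36,-0.502,-0.063,0.6,-0.001,0,0,0.36,-0.502,-0.063,0.6]
}}

```text
clock: 13.5
tcp_pos: [0.5742, 0.0406, 0.2769]
eef_rot: [-0.031, -0.705, -0.032, 0.708]
wrist_force: [0.4, -0.9, -0.1]
width: 0.602
```

Run:
```python
from dm import *
yaw=np.radians(5.2);Rc=Rtool([0,0,-1],[np.sin(yaw),-np.cos(yaw),0])
rel([.575,.0412,.267],Rc)
snap("wrist","pics/w10.png")
```

```text
turn [-0.0002  0.0006  0.0001] shift [ 0.0494 -0.0028 -0.0046] | deg 0.23813631996003504 dist 0.00994739879342146
```

View pics/w10.png

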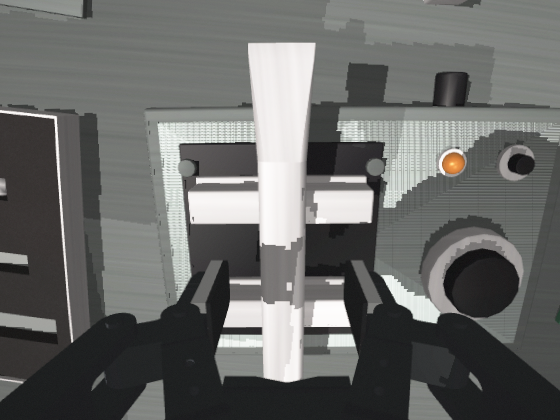

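Request:
{"name": "step_arm", "arguments": {
  "rows": [0,0.0005,0,0.025,-0.003,-0.005,0.6,0,0.0005,0,0.05,-0.003,-0.005,0.6,0,0.0005,0,0.05,-0.003,-0.005,0.6,0,0.0005,0,0.05,-0.003,-0.005,0,0,0.0005,0,0.05,-0.003,-0.005,0,0,0.0005,0,0.05,-0.003,-0.005,0,0,0.0005,0,0.05,-0.003,-0.005,0]
}}

```text
clock: 14.42
tcp_pos: [0.5759, 0.0413, 0.2694]
eef_rot: [0.031, 0.708, 0.032, -0.705]
wrist_force: [-1.9, -0.1, 5.6]
width: 0.204
```

Run:
```python
from dm import *
print(tcp()[2]['wrist_force'],tcp()[2]['width'],tcp()[0])
snap("wrist","pics/w11.png")
```

```text
[-1.9066 -0.1387  5.6299] 0.20368373670425566 [0.5759 0.0413 0.2694]
```

View pics/w11.png

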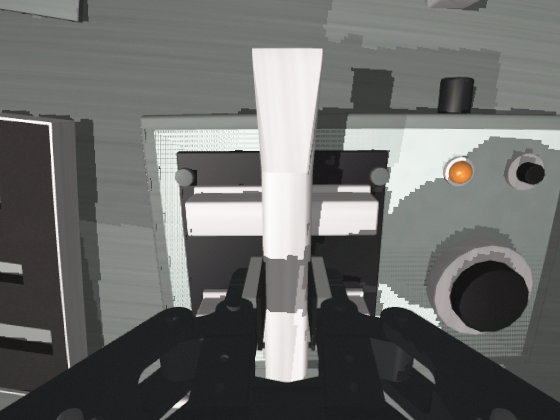

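Request:
{"name": "step_arm", "arguments": {
  "rows": [0,0,0,-0.1,0,0,0,0,0,0,-0.3,0,0,0,0,0,0,-0.5,0,0,0,0,0,0,-0.5,0,0,0]
}}

```text
clock: 14.98
tcp_pos: [0.5759, 0.0413, 0.372]
eef_rot: [0.032, 0.709, 0.032, -0.703]
wrist_force: [0.6, -0.3, -2.5]
width: 0.208
```

```bash
cat > tr.py <<'E'
from h import *
ty=np.radians(88.4)
def Rt(ty): return Rtool([0,0,-1],[np.sin(ty),-np.cos(ty),0])
C=np.array([.468,.307,0])
E
python3 - <<'E'
from tr import *
print(tcp()[2]['wrist_force'],tcp()[2]['width'],tcp()[0])
rel(C+[0.0,0,.37],Rt(ty))
E
```

```text
[ 0.6139 -0.2846 -2.471 ] 0.20815833869201486 [0.5759 0.0413 0.372 ]
turn [-0.2313 -0.001  -0.001 ] shift [ 0.006  -1.3712  0.4188] | deg 83.2760307943404 dist 0.2867474158387343
```

Request:
{"name": "step_arm", "arguments": {
  "rows": [-0.12,0,0,0,-0.8,0.25,0,-0.12,0,0,0,-0.8,0.25,0,-0.12,0,0,0,-0.8,0.25,0,-0.12,0,0,0,-0.8,0.25,0,-0.12,0,0,0,-0.8,0.25,0]
}}

```text
clock: 15.6
tcp_pos: [0.5115, 0.1965, 0.3702]
eef_rot: [0.29, 0.647, 0.288, -0.643]
wrist_force: [0.8, -0.1, -2.8]
width: 0.209
```

Run:
```python
from tr import *
rel(C+[0.0,0,.30],Rt(ty));print(tcp()[2]['joints'])
```

```text
turn [-0.1114 -0.0003 -0.001 ] shift [ 0.3496 -0.5316 -0.2667] | deg 40.0959518577174 dist 0.1379868198809112
[ 0.2821  0.3845  1.6948 -0.0022  1.0563  1.0109]
```

Request:
{"name": "step_arm", "arguments": {
  "rows": [-0.111,0,-0.001,0.1,-0.53,-0.267,0,-0.111,0,-0.001,0.2,-0.53,-0.267,0,-0.111,0,-0.001,0.35,-0.53,-0.267,0,-0.111,0,-0.001,0.35,-0.53,-0.267,0,-0.111,0,-0.001,0.35,-0.53,-0.267,0]
}}

```text
clock: 16.23
tcp_pos: [0.4684, 0.3064, 0.299]
eef_rot: [0.49, 0.509, 0.492, -0.509]
wrist_force: [-1.0, 0.7, -1.9]
width: 0.209
```

Run:
```python
from tr import *
rel(C+[0.0,0,.30],Rt(ty))
snap("wrist","pics/w12.png");snap("top","pics/t12.png")
im=cv2.imread("pics/t12.png")
cv2.imwrite("pics/t12z.png",cv2.resize(im[180:285,105:215],None,fx=5,fy=5,interpolation=cv2.INTER_CUBIC))
```

```text
turn [-0.0012 -0.0002  0.0001] shift [-0.0051 -0.0022 -0.0029] | deg 0.45035393565464393 dist 0.0012401303835983405
```

View pics/w12.png

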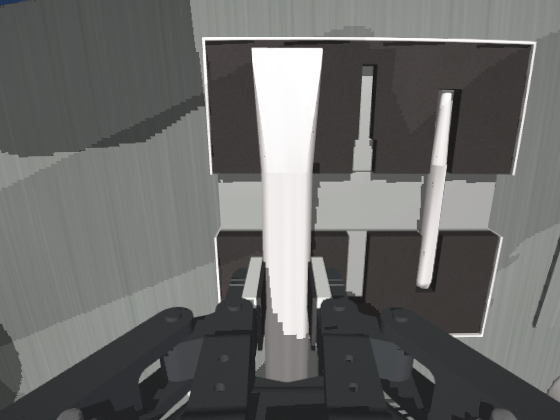

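View pics/t12z.png

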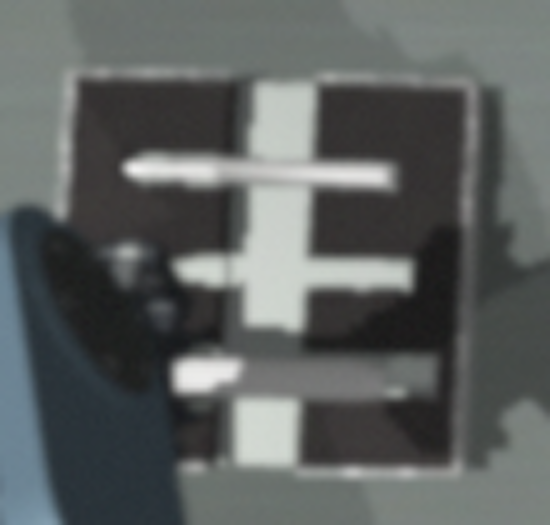

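Request:
{"name": "step_arm", "arguments": {
  "rows": [0,0,0,-0.2,-0.4,0,0,0,0,0,-0.2,-0.4,0,0,0,0,0,-0.2,-0.4,0,0,0,0,0,-0.2,-0.4,0,0]
}}

```text
clock: 16.82
tcp_pos: [0.3892, 0.3091, 0.3398]
eef_rot: [0.49, 0.511, 0.49, -0.509]
wrist_force: [0.9, 0.4, -1.1]
width: 0.206
```

Run:
```python
from tr import *
snap("wrist","pics/w13.png")
im=cv2.imread("pics/w13.png")
cv2.imwrite("pics/w13z.png",cv2.resize(im[50:330,260:560],None,fx=2.6,fy=2.14,interpolation=cv2.INTER_CUBIC))
```

```text
(no output)
```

View pics/w13.png

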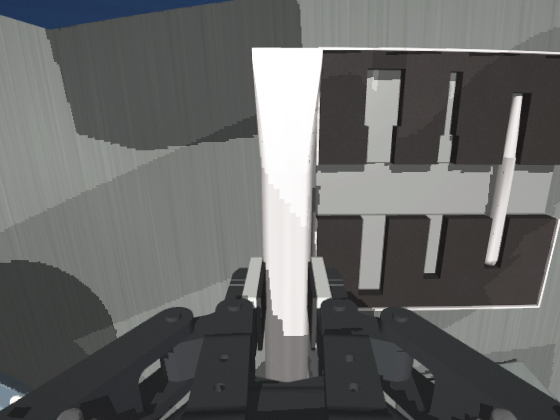

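View pics/w13z.png

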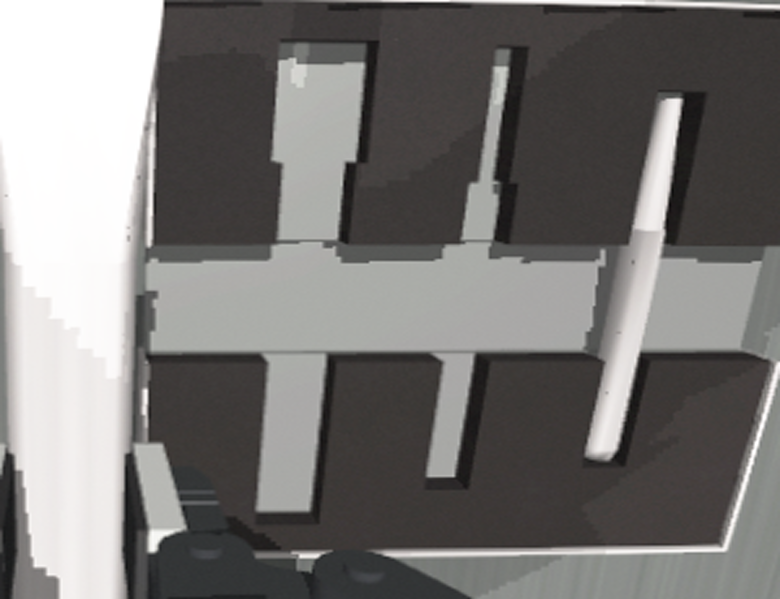

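```bash
cat > fit3.py <<'E'
from h import *
import pickle
m=pickle.load(open("pics/w13.png.pkl","rb")); print(m['cam_to_world'][:3,3])
f=lambda L:np.array([(260+(x+.5)/2.6-.5,50+(y+.5)/2.14-.5) for x,y in L])
def S(n,L,z): 
    P=plane(m,f(L),z); print(n,P[:,:2].tolist() if 0 else P[:,:2].round(4).tolist()); return P
L=S("left near",[(264,362),(257,511)],.022)
Rr=S("right near",[(334,357),(320,520)],.022)
F=S("rfloor near",[(326,357),(313,511)],.010)
l2=S("left far narrow",[(281,168),(278,238)],.022)
r2=S("rfloor far narrow",[(347,168),(342,236)],.010)
fl=S("flare l",[(279,45),(272,158)],.022);fr=S("flare r",[(378,43),(364,158)],.022)
far=S("far end",[(330,42)],.022);near=S("near end top",[(288,522)],.022);nf=S("near floor",[(285,512)],.010);ff=S("far floor",[(322,60)],.010)
rim=S("rim far",[(500,3)],.025); S("rim nearR",[(725,549)],.025)
S("channel",[(500,244),(520,353)],.022)
# lines fit: model cutout centre (x,y), yaw ; edges at +-11.5, flare +-15
from scipy.optimize import least_squares
def loc(P,p):
    c,s=np.cos(p[2]),np.sin(p[2]); d=P[:,:2]-p[:2]
    return c*d[:,0]+s*d[:,1], -s*d[:,0]+c*d[:,1]
# tray y = + is left of tray x ; tray x ~ world +y -> tray +y = world -x
def res(p):
    r=[]
    for P,w in ((L,.0115),(l2,.0115),(Rr,-.0115),(F,-.0115),(r2,-.0115),(fl,.015),(fr,-.015)): r+=list(loc(P,p)[1]-w)
    for P,w in ((far,.099),(ff,.099),(near,-.099),(nf,-.099)): r+=list(loc(P,p)[0]-w)
    return np.array(r)
q=least_squares(res,[.468,.306,1.54]); print(q.x,np.degrees(q.x[2])); print((q.fun*1000).round(1))
E
python3 fit3.py
```

```text
[0.3923 0.3829 0.3087]
left near [[0.454, 0.2853], [0.4533, 0.2173]]
right near [[0.4775, 0.2865], [0.4762, 0.2118]]
rfloor near [[0.4782, 0.2826], [0.4768, 0.2094]]
left far narrow [[0.4577, 0.3623], [0.4574, 0.3357]]
rfloor far narrow [[0.4819, 0.3607], [0.4815, 0.3338]]
flare l [[0.4562, 0.4061], [0.4548, 0.3661]]
flare r [[0.4859, 0.406], [0.4835, 0.3651]]
far end [[0.4714, 0.4067]]
near end top [[0.4646, 0.2113]]
near floor [[0.4663, 0.2094]]
far floor [[0.4724, 0.4013]]
rim far [[0.5206, 0.4185]]
rim nearR [[0.6284, 0.1904]]
channel [[0.5295, 0.3309], [0.5407, 0.2857]]
[0.4677 0.3072 1.5378] 88.10993014478788
[ 1.4 -0.1  0.3 -0.3  1.  -0.1  0.1 -0.9 -1.  -1.4 -0.2 -0.2  0.1  1.1
  0.6 -4.8  3.1  1.2]
```

Run:
```python
import cv2
im=cv2.imread("pics/w13.png")
cv2.imwrite("pics/w13c.png",cv2.resize(im[30:330,235:340],None,fx=5,fy=2,interpolation=cv2.INTER_CUBIC))
```

```text
(no output)
```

View pics/w13c.png

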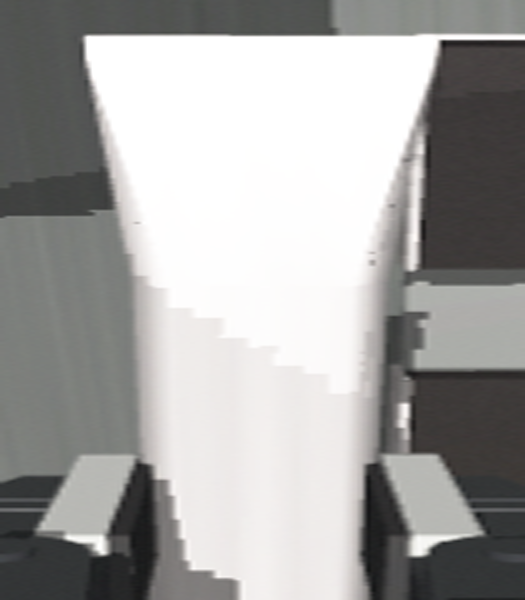

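Run:
```python
from tr import *
import pickle
m=pickle.load(open("pics/w13.png.pkl","rb"))
p,r,s=tcp()
f=lambda L:np.array([(235+(x+.5)/5-.5,30+(y+.5)/2-.5) for x,y in L])
zc=p[2]-.1684
E=plane(m,f([(84,37),(440,37)]),zc); B1=plane(m,f([(140,450),(383,450)]),zc+.004);B2=plane(m,f([(132,290),(393,290)]),zc+.004)
for n,P in (("E",E),("B1",B1),("B2",B2)):
    q=r.inv().apply(P-p); print(n,P.round(4).tolist(),np.linalg.norm(P[0]-P[1]).round(4),"tool",q.mean(0).round(4))
e=r.inv().apply(E.mean(0)-p); print(np.degrees(np.arctan2(np.diff([r.inv().apply(B1.mean(0)-p)[1],e[1]])[0], abs(e[2]))))
print(r.as_matrix())
```

```text
E [[0.3805, 0.4034, 0.1711], [0.4065, 0.4023, 0.1711]] 0.026 tool [ 0.1686  0.0005 -0.0935]
B1 [[0.3803, 0.3233, 0.1751], [0.4005, 0.3225, 0.1751]] 0.0203 tool [ 0.1644  0.0005 -0.0134]
B2 [[0.3816, 0.3571, 0.1751], [0.4019, 0.3563, 0.1751]] 0.0203 tool [ 0.1645  0.0005 -0.0473]
0.02782811702914864
[[ 0.0008  0.9993 -0.0386]
 [ 0.0021 -0.0386 -0.9993]
 [-1.      0.0007 -0.0021]]
```

Run:
```python
from tr import *
rel([.4672,.3098,.212],Rt(np.radians(88.1)))
```

```text
turn [-0.0009 -0.0003 -0.0001] shift [ 0.638   0.3888 -0.0171] | deg 0.33676573187711595 dist 0.14946372459611423
```

Request:
{"name": "step_arm", "arguments": {
  "rows": [-0.001,0,0,0.1,0.389,-0.017,0,-0.001,0,0,0.1,0.389,-0.017,0,-0.001,0,0,0.3,0.389,-0.017,0,-0.001,0,0,0.5,0.389,-0.017,0,-0.001,0,0,0.638,0.389,-0.017,0,-0.001,0,0,0.638,0.389,-0.017,0]
}}

```text
clock: 17.62
tcp_pos: [0.467, 0.3093, 0.21]
eef_rot: [-0.491, -0.508, -0.492, 0.509]
wrist_force: [-0.1, -0.2, -1.3]
width: 0.208
```

Run:
```python
from tr import *
rel([.4672,.3098,.212],Rt(np.radians(88.1)))
snap("wrist","pics/w14.png")
im=cv2.imread("pics/w14.png")
cv2.imwrite("pics/w14c.png",cv2.resize(im[20:330,200:370],None,fx=4,fy=1.9,interpolation=cv2.INTER_CUBIC))
```

```text
turn [-0.0001  0.      0.0005] shift [-0.0102  0.0009 -0.0028] | deg 0.182057972862116 dist 0.002120664947792246
```

View pics/w14.png

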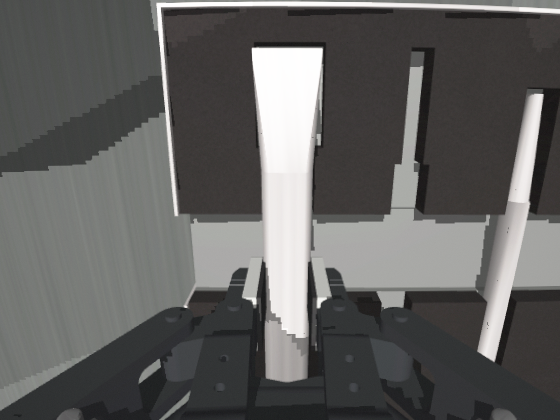

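View pics/w14c.png

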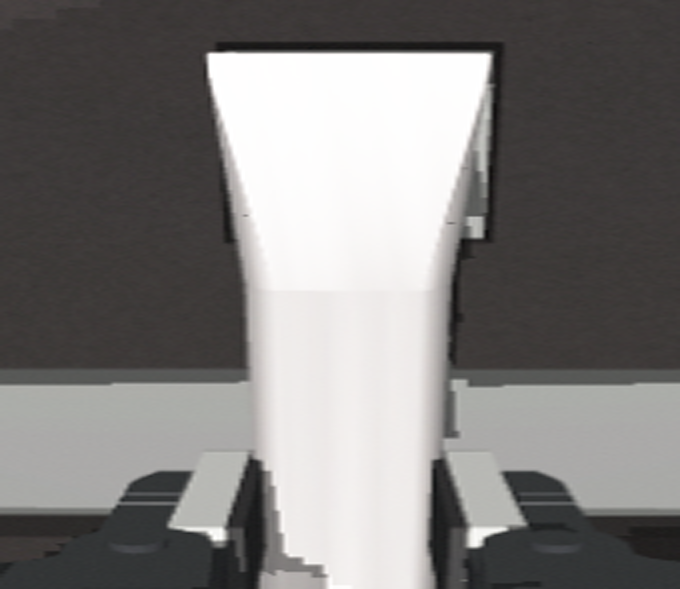

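Run:
```python
from tr import *
import pickle
m=pickle.load(open("pics/w14.png.pkl","rb"))
p,r,s=tcp()
f=lambda L:np.array([(200+(x+.5)/4-.5,20+(y+.5)/1.9-.5) for x,y in L])
zc=p[2]-.1684
E=plane(m,f([(207,54),(493,54)]),zc)
F=plane(m,f([(217,45),(503,45),(226,240),(490,240),(458,365)]),.022)
for n,P in (("E",E),("F",F)):
    q=r.inv().apply(P-p); print(n,P.round(4).tolist(),"tool",q.round(4).tolist())
print("mean",r.inv().apply(E-p).mean(0),r.inv().apply(F[:4]-p).mean(0))
```

```text
E [[0.4573, 0.4027, 0.0432], [0.483, 0.4019, 0.0432]] tool [[0.1685, -0.0131, -0.0925], [0.1685, 0.0126, -0.0925]]
F [[0.4565, 0.4076, 0.022], [0.4861, 0.4066, 0.022], [0.455, 0.3653, 0.022], [0.4845, 0.3643, 0.022], [0.4806, 0.3337, 0.022]] tool [[0.1897, -0.0141, -0.0974], [0.1897, 0.0156, -0.0974], [0.1897, -0.0141, -0.055], [0.1896, 0.0153, -0.055], [0.1896, 0.0124, -0.0242]]
mean [ 0.1685 -0.0003 -0.0925] [ 0.1897  0.0007 -0.0762]
```

Request:
{"name": "step_arm", "arguments": {
  "rows": [0,0,0.0005,0,0.004,-0.003,0,0,0,0.0005,0.04,0.004,-0.003,0,0,0,0.0005,0.06,0.004,-0.003,0,0,0,0.0005,0.075,0.004,-0.003,0,0,0,0.0005,0.075,0.004,-0.003,0]
}}

```text
clock: 18.3
tcp_pos: [0.4682, 0.3102, 0.1964]
eef_rot: [0.492, 0.509, 0.491, -0.507]
wrist_force: [-0.1, 0.4, -2.5]
width: 0.205
```

Run:
```python
from tr import *
print(tcp()[0],tcp()[2]['wrist_force'])
snap("wrist","pics/w15.png")
im=cv2.imread("pics/w15.png")
cv2.imwrite("pics/w15c.png",cv2.resize(im[20:330,200:370],None,fx=4,fy=1.9,interpolation=cv2.INTER_CUBIC))
```

```text
[0.4682 0.3102 0.1964] [-0.1244  0.4013 -2.4955]
```

View pics/w15c.png

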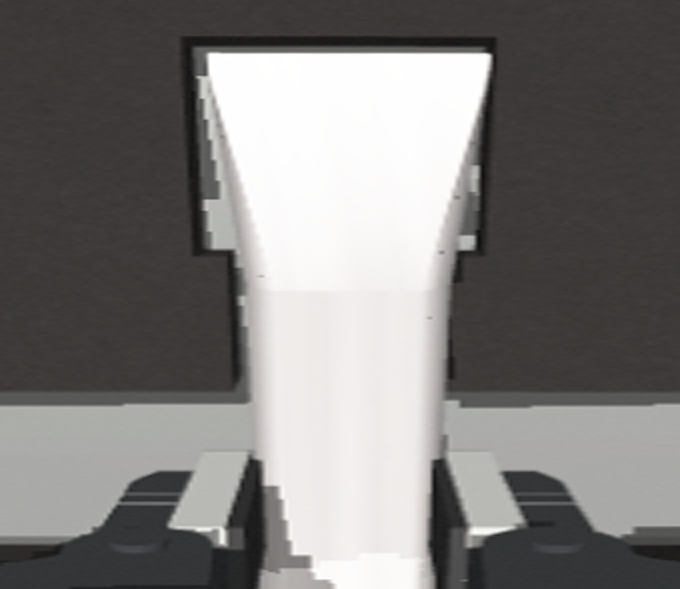

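Request:
{"name": "step_arm", "arguments": {
  "rows": [-0.001,0,0,0,-0.004,0,0,-0.001,0,0,0.02,-0.004,0,0,-0.001,0,0,0.03,-0.004,0,0]
}}

```text
clock: 18.73
tcp_pos: [0.4674, 0.3102, 0.1902]
eef_rot: [0.493, 0.507, 0.493, -0.506]
wrist_force: [-0.3, -0.1, -1.4]
width: 0.207
```

Run:
```python
from tr import *
print(tcp()[0],tcp()[2]['wrist_force'])
snap("wrist","pics/w16.png")
im=cv2.imread("pics/w16.png")
cv2.imwrite("pics/w16c.png",cv2.resize(im[20:330,200:370],None,fx=4,fy=1.9,interpolation=cv2.INTER_CUBIC))
```

```text
[0.4674 0.3102 0.1902] [-0.335  -0.0867 -1.4037]
```

View pics/w16c.png

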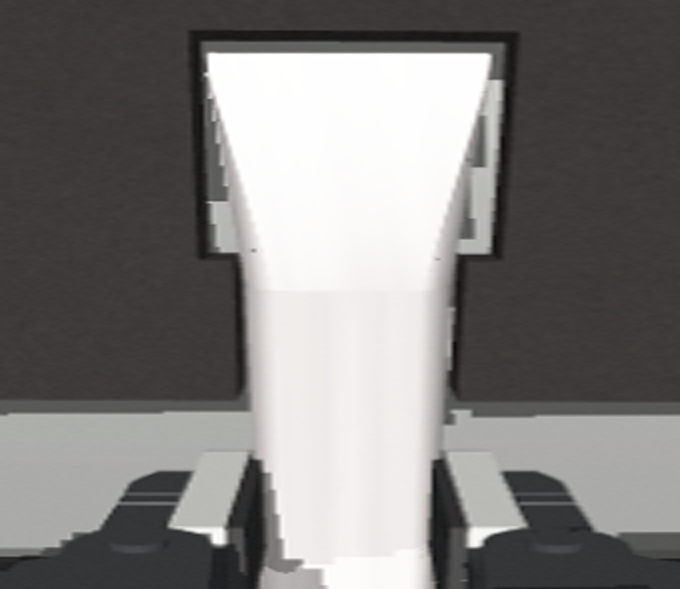

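Request:
{"name": "step_arm", "arguments": {
  "rows": [0,0,0,0.015,0.001,0,0,0,0,0,0.028,0.001,0,0,0,0,0,0.034,0.001,0,0,0,0,0,0.034,0.001,0,0]
}}

```text
clock: 19.27
tcp_pos: [0.4676, 0.3102, 0.1843]
eef_rot: [0.493, 0.507, 0.493, -0.506]
wrist_force: [-5.6, -3.2, 15.2]
width: 0.207
```

Request:
{"name": "step_arm", "arguments": {
  "rows": [0,0,0,-0.005,0,0,0.5,0,0,0,-0.005,0,0,0.5,0,0,0,-0.005,0,0,0.5,0,0,0,-0.15,0,0,0.5,0,0,0,-0.4,0,0,0.5,0,0,0,-0.7,0,0,0.5,0,0,0,-0.7,0,0,0.5]
}}

```text
clock: 20.15
tcp_pos: [0.4681, 0.3105, 0.3286]
eef_rot: [0.494, 0.51, 0.492, -0.503]
wrist_force: [-0.6, 1.3, -0.6]
width: 0.5
```

Run:
```python
from tr import *
print(tcp()[0],tcp()[2]['wrist_force'])
snap("wrist","pics/w17.png")
im=cv2.imread("pics/w17.png")
cv2.imwrite("pics/w17c.png",cv2.resize(im[70:350,230:400],None,fx=4,fy=2.1,interpolation=cv2.INTER_CUBIC))
```

```text
[0.4681 0.3105 0.3286] [-0.5832  1.3019 -0.5762]
```

View pics/w17.png

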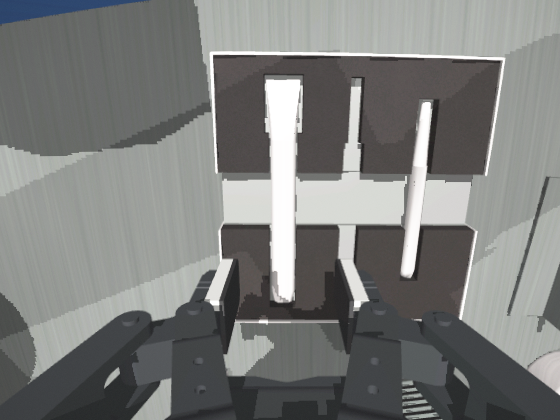

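View pics/w17c.png

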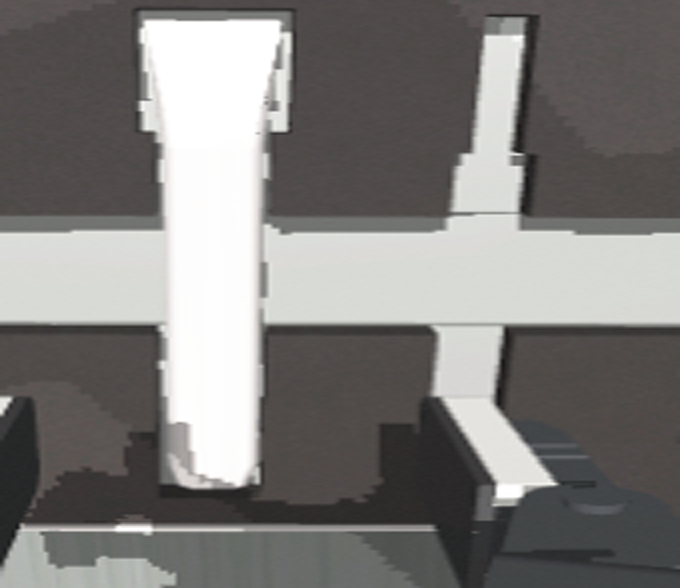

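Run:
```python
from tr import *
import pickle
m=pickle.load(open("pics/w17.png.pkl","rb"))
f=lambda L:np.array([(230+(x+.5)/4-.5,70+(y+.5)/2.1-.5) for x,y in L])
E=plane(m,f([(143,20),(283,20)]),.016);H=plane(m,f([(213,488)]),.018);F=plane(m,f([(138,10),(293,10),(160,490),(258,490)]),.022)
T=plane(m,f([(160,140),(265,140)]),.021);B=plane(m,f([(163,430),(262,430)]),.021)
N=plane(m,f([(156,150),(269,150)]),.022);
print(E,H,F,T,B,N,np.linalg.norm(E.mean(0)-H[0]))
snap("top","pics/t17.png");snap("side","pics/s17.png")
im=cv2.imread("pics/s17.png"); cv2.imwrite("pics/s17z.png",cv2.resize(im[130:300,100:400],None,fx=2.6,fy=2.6,interpolation=cv2.INTER_CUBIC))
```

```text
[[0.4576 0.4042 0.016 ]
 [0.4843 0.4035 0.016 ]] [[0.4652 0.2125 0.018 ]] [[0.4571 0.4072 0.022 ]
 [0.4859 0.4064 0.022 ]
 [0.4533 0.2143 0.022 ]
 [0.4754 0.2136 0.022 ]] [[0.4593 0.3615 0.021 ]
 [0.4798 0.3609 0.021 ]] [[0.4551 0.2424 0.021 ]
 [0.4769 0.2417 0.021 ]] [[0.4585 0.358  0.022 ]
 [0.4805 0.3573 0.022 ]] 0.1914940712243915
```

View pics/t17.png

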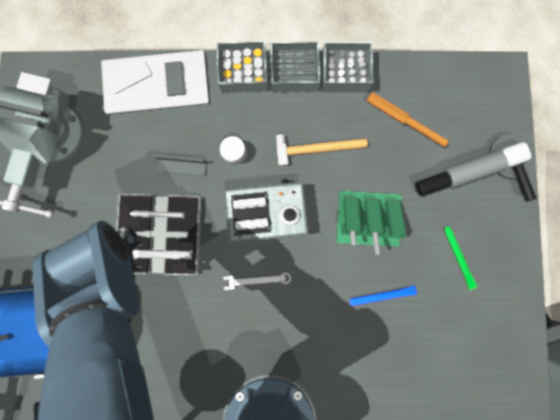

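View pics/s17z.png

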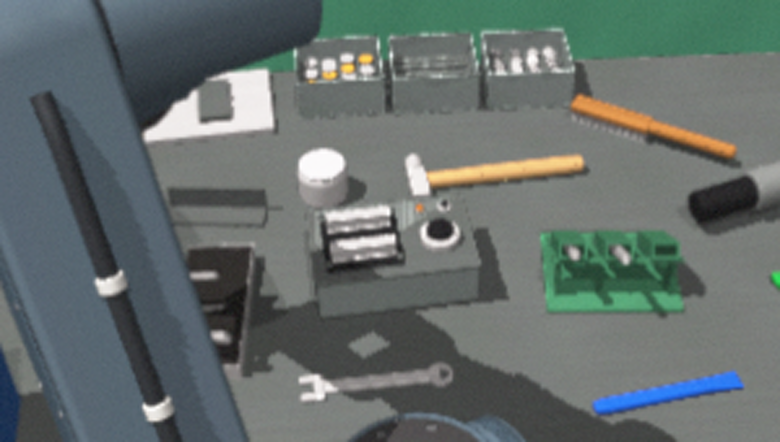

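Run:
```python
from tr import *
rel([.4678,.309,.200],Rt(np.radians(88.1)))
```

```text
turn [ 0.001  -0.     -0.0001] shift [0.6172 0.0032 0.0047] | deg 0.35792316770040394 dist 0.12344766232671107
```

Request:
{"name": "step_arm", "arguments": {
  "rows": [0.001,0,0,0.1,0.003,0.005,0,0.001,0,0,0.2,0.003,0.005,0,0.001,0,0,0.3,0.003,0.005,0,0.001,0,0,0.4,0.003,0.005,0,0.001,0,0,0.5,0.003,0.005,0,0.001,0,0,0.6,0.003,0.005,0,0.001,0,0,0.617,0.003,0.005,0,0.001,0,0,0.617,0.003,0.005,0]
}}

```text
clock: 21.3
tcp_pos: [0.4677, 0.3089, 0.1996]
eef_rot: [-0.492, -0.508, -0.492, 0.508]
wrist_force: [-0.4, -0.2, 0.3]
width: -0.0
```

Request:
{"name": "step_arm", "arguments": {
  "rows": [0,0,0,0.015,0,0,0,0,0,0,0.026,0,0,0,0,0,0,0.028,0,0,0,0,0,0,0.028,0,0,0]
}}

```text
clock: 21.8
tcp_pos: [0.4678, 0.3089, 0.1954]
eef_rot: [0.492, 0.508, 0.492, -0.508]
wrist_force: [-5.9, -3.6, 16.2]
width: -0.002
```

Request:
{"name": "step_arm", "arguments": {
  "rows": [0,0,0,-0.1,0,0,0,0,0,0,-0.4,0,0,0,0,0,0,-0.7,0,0,0,0,0,0,-0.7,0,0,0,0,0,0,-0.7,0,0,0]
}}

```text
clock: 22.42
tcp_pos: [0.4675, 0.3088, 0.3353]
eef_rot: [0.492, 0.508, 0.492, -0.508]
wrist_force: [-0.2, -0.5, -1.6]
width: -0.001
```

Run:
```python
from tr import *
print(tcp()[0],tcp()[2]['wrist_force'])
snap("wrist","pics/w18.png")
```

```text
[0.4675 0.3088 0.3353] [-0.181  -0.5363 -1.5837]
```

View pics/w18.png

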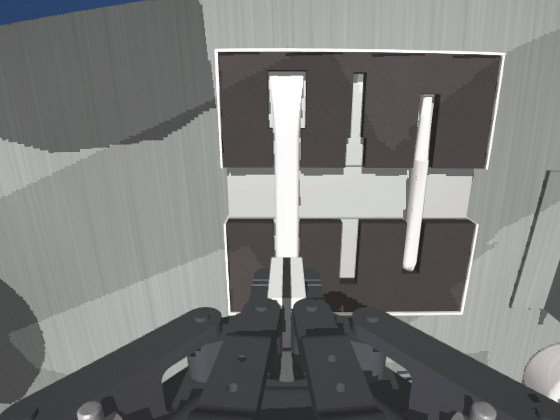

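The chisel is seated with its blade in the flared end (tip at about pixel (287,75)), and the hand is clear.

```bash
python3 -c "
from plant import workorder
print(workorder.hand_in())"
```

```text
the job is handed in; nothing more can be done
None
```

I demagnetised the chisel, pressed it into its cutout in the tool tray, and handed the job in at about 22 s of the 72 s allowed. The hand-in gave no verdict.

- **On the poles:** I drew the chisel from the stand's y = -60 tube and laid it across both pole bars. It measured about 1 mm from the middle of the gap and parallel to the demagnetiser's x axis to within about 1°. I then let go of it.
- **Button:** I held it at the bottom of its travel for about 3 s with the hand off the chisel, under 14–23 N. I then lifted off, and the pictures show the button standing free. I did not measure its height afterwards.
- **In the tray:** I took the chisel again by its middle and lowered it into the cutout, blade in the flared end, until it touched the floor at the expected height. I then let go and pressed it down once with the shut fingertips, which stopped at 22 mm, level with the foam.
- **Last checks:** The chisel sits about 2 mm or less from its seat along the cutout and about 1 mm across. The two estimates along the length, from the cutting edge and from both ends, disagreed by about 2–3 mm. That is within the 6 mm allowed.
- **Other things:** In the overhead picture taken just before the last press, the other tools showed no visible movement. The hand is clear of everything.

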